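# Build a scan riser from spacer plates, pressing each flat

## Robot

A 7-joint arm with a two-finger parallel gripper is mounted at the origin on the work surface. World frame = base frame: x ahead of the robot, y to its left, z up, the work surface at z = 0. Lengths are in m, angles in rad, forces in N, time in s.
With the tool pointing down it reaches from about 0.375 to 0.925 m from the base axis. Payload 3.1 kg.
Tool frame: the origin (TCP) lies between the finger pads; the fingertips stand 19 mm ahead of it and the grasp point (between the pads) is the TCP; z points along the fingers, y is the direction in which the jaws open and shut (so a half turn about z gives the same grasp; the last joint's range is limited). The gripper opens to 85 mm and grips with 20 to 120 N. Pads are 22 mm wide; open, the fingers measure 114 mm over their backs; the gripper's body (76 mm by 85 mm) begins 54 mm behind the grasp point. The pads swing forward as they close: fully open they stand 13 mm farther back than shut.
Start: joints at [-1.362, 0.383, 0.044, 1.598, -0.018, 1.161, -0.05], TCP at [0.196, 0.62, 0.25] pointing down, gripper open.
Joint ranges: [-2.61, 2.61], [-0.41, 2.15], [-1.48, 1.57], [0, 2.5], [-1.57, 4.71], [0.05, 1.97], [-2.85, 2.85]. Speed limits (rad/s): [2.79, 2.79, 3.14, 3.14, 3.14, 3.14, 3.14].

## Interface

Orientations are given as a unit quaternion [x, y, z, w].
In Python, from bench import move_ptp, movel, move_j, move_gripper, pause, inverse_kinematics, read_camera, camera_params, MotionError, sign_off, look_for, tip_of, read_time_s, read_qpos, read_joint_vel, read_effort, read_eef_pos, read_tcp_rot, read_ft_force, read_ft_torque, read_finger_gap gives the robot as it stands. Calls block until the motion is done:
- move_ptp(position, orientation): joint-space move of the TCP to a pose.
- movel(position, orientation=None, speed=0.15): straight line of the TCP; orientation=None keeps the orientation; speed is the mean speed in m/s.
- move_j(angles): joint-space move.
- move_gripper(opening, effort=None): finger opening in m; effort is the grip in N (None keeps the last); returns when the fingers have stopped.
- pause(seconds).
- inverse_kinematics(position, orientation): joint angles nearest the present ones, or None.
- read_camera(name): name is "scene" or "top" or "wrist"; returns the picture (384x512x3 uint8, red, green, blue); there is no depth.
- camera_params(name): a dict with "K" (3x3 intrinsics, pixels), "camera_from_world" (4x4, takes a point from world to camera coordinates). Camera axes: x right, y down, z forward; pixel columns grow to the right and rows downward; lengths in m; the calibration is good to about 2 mm. The wrist camera is an equidistant fisheye: a pixel r from the principal point sees the ray r / f radians off the axis. A picture is of the moment at which its call begins: read the wrist's pose just before it. camera_params takes no time and is no camera call; for the wrist camera it gives the pose at the moment of the call.
A pose or a line that the arm cannot do raises MotionError and nothing moves.
- sign_off(): hands the job in, once; it reports no verdict.
Trained networks look in the newest picture that a camera, given by its name, has taken for a name from the list of things; names that differ only in an ending like _2 or _b are one class to them, and where a whole thing is asked for, a point or a joint stands for the part that bears it (a point fixed in the world has none). Each returns a list of dicts, best first, with "confidence" (0 to 1); they miss things now and then, are a little off and sometimes report something else, mostly with a low value. They report only what shows in the picture. A call takes as long as a camera call. They do not tell look-alikes from the thing itself.
- look_for(camera, name): "at" ([column, row] in pixels, amid what is visible of it).
- tip_of(camera, name): "at" ([column, row] in pixels: a listed point, or the origin of a listed thing).
Readings, each from a call of its own:
- read_time_s(): time.
- read_qpos(): joint angles.
- read_joint_vel(): joint speeds.
- read_effort(): joint torques, N m.
- read_eef_pos(): TCP position.
- read_tcp_rot(): TCP orientation.
- read_ft_force(): force on the tool from outside, world axes, zero at the start.
- read_ft_torque(): the same for the moment, N m.
- read_finger_gap(): finger opening in m.
Only numpy, scipy, OpenCV 4.12 (cv2) and the standard library are available. Lean on these libraries where they do the work, as an engineer would, in place of code of your own. Each camera call takes 0.05 s, during which the arm holds its last target.

## Task

Build the scan riser in the grey nest: lay the blue (thickest) spacer in first, then the yellow, then the red, lengthwise between the end walls. After laying each one, push it down past the sprung rollers and press it steadily with some 20 N, no more than 40, until you feel it lying flat on what is below (how high the floor stands is not known), before you bring the next. Leave the other things on the bench where they are and let go of the finished stack.

Things in the scene. Friction and masses are not known exactly. Their poses are not given: they have to be found in the camera images.
- nest_low (a point): on the axis of the grey stacking nest, 25 mm above the table: the lowest height the top of its steel floor block can have. The floor block (44 x 110 mm) is height-set: somebody left it anywhere from 0 to 10 mm above this point; that is not measured and must be felt. It does not give when pressed. y axis along the nest, z up
- nest: grey nest fixed to the table on a 92 x 200 x 8 mm base plate; origin at table height under nest_low, y along its length. End walls: inner faces at y = +-61 mm. Corner guides: inner faces at x = +-31.5 mm, reaching inwards to y = +-44 mm; between them the long sides are open. Spacers are located to about 1.5 mm
- nest_mouth (a point): centre of the nest's open top, 72 mm above nest_low; from here yellow lips slope inwards by 6 mm all round to the straight walls, which begin 62 mm above nest_low
- rollers (a point): nest axis at the height of the top rollers. Each end wall has 3 spring rollers (radius 6 mm, axes 12, 36, 54 mm above nest_low) standing 1.75 mm into a spacer's path at either end. A spacer catches on each pair it meets, its underside about 4 mm above their axes, and gives way suddenly at 5 to 20 N; the last stop, flat on what is below, is hard. If one end stays caught, push nearer that end
- blue_c (a point): centre (half-way up) of the blue spacer plate, a solid 60 x 120 x 24 mm (x, y, z) painted metal plate lying on the table, z up, about 460 g; 120 mm side along its y axis; in the finished stack this centre is 12 mm above the top of the floor block in the nest
- blue: the blue spacer plate itself; origin in the centre of its underside, 12 mm below blue_c
- yellow_c (a point): centre (half-way up) of the yellow spacer plate, a solid 60 x 120 x 18 mm (x, y, z) painted metal plate lying on the table, z up, about 350 g; 120 mm side along its y axis; in the finished stack this centre is 33 mm above the top of the floor block in the nest
- yellow: the yellow spacer plate itself; origin in the centre of its underside, 9 mm below yellow_c
- red_c (a point): centre (half-way up) of the red spacer plate, a solid 60 x 120 x 12 mm (x, y, z) painted metal plate lying on the table, z up, about 230 g; 120 mm side along its y axis; in the finished stack this centre is 48 mm above the top of the floor block in the nest
- red: the red spacer plate itself; origin in the centre of its underside, 6 mm below red_c
- impeller_c (a point): centre of a small aluminium impeller, diameter 124 mm, 60 mm high, bystander
- ring_gauge_c (a point): centre of a steel ring gauge, diameter 90 mm, 22 mm high, bystander
- parallel_c (a point): centre of a steel parallel bar, 150 x 30 x 30 mm, bystander
- jar_c (a point): centre of an amber jar, diameter 64 mm, 70 mm high, bystander
- driver: red-handled screwdriver lying on the table, bystander
There are look-alikes about, which are no part of the job. Of the things that look like the yellow, take the one that is farthest to the robot's left at the start.

How it is judged:
On the way, in this order (a step that is already met when the one before it is completed fails the run):
1. the blue spacer lies flat on the nest's floor and is pressed down on it with 8 to 45 N (18 to 58 with weight, rollers), before another spacer is brought to the nest (z of blue_c in the frame of nest_low between 0.01 and 0.0245 m and horizontal distance between blue_c and nest_low below 0.006 m and angle between blue_c's own z axis and vertical below 0.025 rad and horizontal distance between each of yellow_c, red_c and nest_low above 0.09 m and contact force between blue and nest between 18 and 58 N), for 0.15 s.
2. the yellow spacer lies flat on the blue one and is pressed down on it with 10 to 50 N, its weight included, before another spacer is brought to the nest (z of blue_c in the frame of nest_low between 0.01 and 0.0245 m and horizontal distance between each of blue_c, yellow_c and nest_low below 0.006 m and angle between each of blue_c, yellow_c's own z axis and vertical below 0.025 rad and z of yellow_c in the frame of blue_c between 0.019 and 0.023 m and horizontal distance between red_c and nest_low above 0.09 m and contact force between yellow and blue between 10 and 50 N), for 0.15 s.
3. the red spacer lies flat on the yellow one and is pressed down on it with 10 to 50 N, its weight included (z of blue_c in the frame of nest_low between 0.01 and 0.0245 m and horizontal distance between each of blue_c, yellow_c, red_c and nest_low below 0.006 m and angle between each of blue_c, yellow_c, red_c's own z axis and vertical below 0.025 rad and z of yellow_c in the frame of blue_c between 0.019 and 0.023 m and z of red_c in the frame of yellow_c between 0.013 and 0.017 m and contact force between red and yellow between 10 and 50 N), for 0.15 s.
At the end, for the whole second after the job is handed in: blue, yellow, red lie flat in the nest in that order from below, at rest: blue centre 10 to 24.5 mm above nest_low, yellow centre 21 mm above blue, red 15 mm above yellow (both within 2 mm), each within 6 mm of the nest axis, tilted less than 0.025 rad (z of blue_c in the frame of nest_low between 0.01 and 0.0245 m and horizontal distance between each of blue_c, yellow_c, red_c and nest_low below 0.006 m and angle between each of blue_c, yellow_c, red_c's own z axis and vertical below 0.025 rad and z of yellow_c in the frame of blue_c between 0.019 and 0.023 m and z of red_c in the frame of yellow_c between 0.013 and 0.017 m and linear speed of each of blue, yellow, red below 0.01 m/s); the robot touches nothing.
It fails at once if a bystander is moved by more than 30 mm (distance of any of impeller_c, ring_gauge_c, parallel_c, jar_c, driver from where it was at the start of the episode above 0.03 m).
It also fails if it takes over 72 s, if anything falls off the work surface, if the arm or the gripper's body presses on something with over 40 N, if the wrist force passes 120 N, or if a joint passes its speed limit or range.

## Working session

There is one attempt and no reset: what is moved stays moved. The work goes in short steps, each a Python script; the robot and the scene stay as the last script left them, time stands still between calls to the robot, and variables do not carry over. Pictures are saved under pics/ and viewed, and the job is handed in when it is done.

```bash
ls; mkdir -p pics
python3 - <<'E'
from bench import *
import cv2, numpy as np
for c in ["scene","top","wrist"]:
    im=read_camera(c); cv2.imwrite(f"pics/{c}0.png",im[:,:,::-1])
    p=camera_params(c); print(c,p["K"],np.round(p["camera_from_world"],4))
    for n in ["nest","blue","yellow","red","blue_c","yellow_c","red_c","nest_mouth","nest_low","impeller_c","jar_c","parallel_c","ring_gauge_c","driver"]:
        r=tip_of(c,n); print(n,[(np.round(d["at"],1).tolist(),round(d["confidence"],2)) for d in r[:4]])
print(read_time_s(),read_eef_pos(),read_tcp_rot(),read_ft_force(),read_finger_gap())
E
```

```text
pics
scene [[417.86408389   0.         256.87271356]
 [  0.         417.86408389 192.64715928]
 [  0.           0.           1.        ]] [[-0.8904  0.4551  0.0125  0.507 ]
 [ 0.3272  0.6588 -0.6774 -0.1042]
 [-0.3165 -0.599  -0.7355  1.4468]
 [ 0.      0.      0.      1.    ]]
nest [([247.2, 212.8], 0.77)]
blue [([253.6, 144.0], 0.63)]
yellow [([351.4, 270.1], 0.84), ([345.1, 223.9], 0.72), ([339.8, 227.5], 0.69), ([352.8, 270.3], 0.65)]
red [([291.6, 305.5], 0.96), ([293.9, 304.2], 0.55)]
blue_c [([253.6, 144.0], 0.63)]
yellow_c [([351.4, 270.1], 0.84), ([345.1, 223.9], 0.72), ([339.8, 227.5], 0.69), ([352.8, 270.3], 0.65)]
red_c [([291.6, 305.5], 0.96), ([293.9, 304.2], 0.55)]
nest_mouth [([247.2, 193.6], 0.65)]
nest_low [([243.5, 204.5], 0.8)]
impeller_c [([194.4, 159.0], 0.79), ([245.8, 192.2], 0.33)]
jar_c [([192.7, 119.3], 0.61)]
parallel_c [([197.1, 271.8], 0.7)]
ring_gauge_c [([358.4, 350.6], 0.98)]
driver [([173.0, 219.5], 0.63), ([357.1, 346.2], 0.16)]
top [[388.99574298   0.         259.48068785]
 [  0.         388.99574298 191.13408326]
 [  0.           0.           1.  
[... 1096 characters left out ...]
194.19197995]
 [  0.           0.           1.        ]] [[ 3.014e-01  9.535e-01 -9.000e-04 -6.489e-01]
 [ 9.208e-01 -2.908e-01  2.600e-01 -3.440e-02]
 [ 2.476e-01 -7.920e-02 -9.656e-01  3.784e-01]
 [ 0.000e+00  0.000e+00  0.000e+00  1.000e+00]]
nest []
blue []
yellow [([112.6, 344.4], 0.78), ([115.3, 339.9], 0.71), ([17.7, 341.8], 0.45)]
red []
blue_c []
yellow_c [([112.6, 344.4], 0.78), ([115.3, 339.9], 0.71), ([17.7, 341.8], 0.45)]
red_c []
nest_mouth []
nest_low []
impeller_c []
jar_c []
parallel_c []
ring_gauge_c []
driver []
2.25 [0.19627071 0.61965958 0.25027277] [ 1.52766091e-01  9.88262374e-01 -1.26535017e-05 -4.29964064e-05] [-0.44753349  0.19688988 -0.53616187] 0.08513038522943149
```

View pics/top0.png

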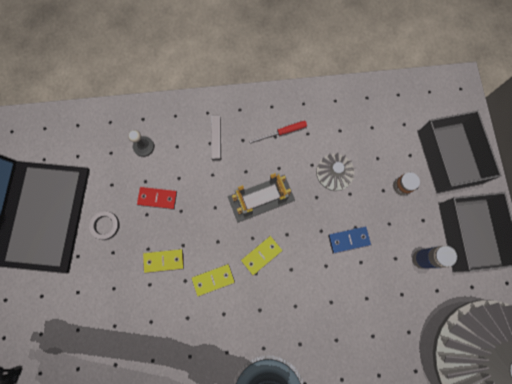

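View pics/scene0.png

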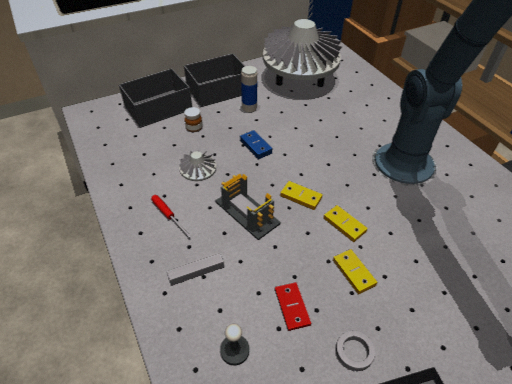

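View pics/wrist0.png

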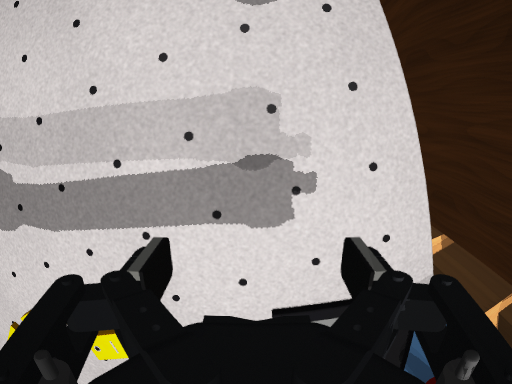

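```bash
cat > h.py <<'E'
import numpy as np, cv2
from scipy.spatial.transform import Rotation as R
def ray(p,px,fish=False):
    K=p["K"];T=p["camera_from_world"]; Rm=T[:3,:3]; c=-Rm.T@T[:3,3]
    v=np.array([(px[0]-K[0,2])/K[0,0],(px[1]-K[1,2])/K[1,1]])
    if fish:
        r=np.linalg.norm(v); d=np.array([*(v/max(r,1e-9)*np.sin(r)),np.cos(r)])
    else: d=np.array([*v,1.])
    return c,Rm.T@d
def on_z(p,px,z,fish=False):
    c,d=ray(p,px,fish); return c+d*(z-c[2])/d[2]
def proj(p,X,fish=False):
    K=p["K"];T=p["camera_from_world"]; X=np.atleast_2d(X); q=X@T[:3,:3].T+T[:3,3]
    if fish:
        n=np.linalg.norm(q[:,:2],axis=1); th=np.arctan2(n,q[:,2]); u=q[:,:2]/np.maximum(n,1e-9)[:,None]*th[:,None]
    else: u=q[:,:2]/q[:,2:]
    return u*[K[0,0],K[1,1]]+[K[0,2],K[1,2]]
def down(yaw):  # tool y axis (jaw dir) at angle yaw+90deg ; tool x axis at angle yaw... z down
    x=np.array([np.cos(yaw),np.sin(yaw),0]); z=np.array([0,0,-1.]); y=np.cross(z,x)
    return R.from_matrix(np.c_[x,y,z]).as_quat()
E
python3 - <<'E'
from bench import camera_params
from h import *
print("start tcp rot",R.from_quat([1.52766091e-01,9.88262374e-01,0,0]).as_matrix().round(3).tolist())
T=camera_params("top");S=camera_params("scene")
for n,px,z in [("blue",(350.5,238),.024),("yA",(164,261),.018),("yB",(213.5,279),.018),("yC",(262,255),.018),("red",(156.5,197),.012),("mouth",(259.1,187.5),.097),("low",(261,197),.025),("imp",(338.6,170.8),.03),("par",(215,136.8),.015),("ring",(103.3,225.2),.011),("jar",(403,182),.035)]:
    print("top",n,on_z(T,px,z).round(4))
for n,px,z in [("blue",(253.6,144),.012),("yA",(352,270),.009),("yC",(345,224),.009),("red",(292,305),.006),("mouth",(247.2,193.6),.097),("low",(243.5,204.5),.025),("nest",(247.2,212.8),0)]:
    print("scene",n,on_z(S,px,z).round(4))
import cv2
im=cv2.imread("pics/top0.png"); hsv=cv2.cvtColor(im,cv2.COLOR_BGR2HSV)
for n,lo,hi,z in [("blue",(105,120,60),(130,255,255),.024),("yellow",(24,150,120),(35,255,255),.018),("red",(170,150,80),(180,255,255),.012),("red0",(0,180,80),(8,255,255),.012)]:
    m=cv2.inRange(hsv,lo,hi); k,l,st,ce=cv2.connectedComponentsWithStats(m)
    for i in range(1,k):
        if st[i,4]<80: continue
        ys,xs=np.where(l==i); P=np.array([on_z(T,(x,y),z)[:2] for x,y in zip(xs,ys)],np.float32)
        (c,s,a)=cv2.minAreaRect(P*1000); print(n,ce[i].round(1),st[i,4],"rect",np.round(c,1),np.round(s,1),round(a,1))
a=cv2.resize(im[130:330,100:400],None,fx=2.6,fy=2.6,interpolation=cv2.INTER_CUBIC); cv2.imwrite("pics/top0c.png",a)
E
```

```text
start tcp rot [[-0.953, 0.302, 0.0], [0.302, 0.953, 0.0], [0.0, 0.0, -1.0]]
top blue [ 0.4254 -0.3041  0.024 ]
top yA [0.4154 0.2768 0.018 ]
top yB [0.3457 0.1296 0.018 ]
top yC [ 0.4023 -0.0251  0.018 ]
top red [0.6206 0.292  0.012 ]
top mouth [ 0.598  -0.0363  0.097 ]
top low [ 0.5833 -0.041   0.025 ]
top imp [ 0.6421 -0.298   0.03  ]
top par [0.8039 0.0891 0.015 ]
top ring [0.5471 0.4633 0.011 ]
top jar [ 0.5831 -0.4953  0.035 ]
scene blue [ 0.4272 -0.3042  0.012 ]
scene yA [0.4205 0.2788 0.009 ]
scene yC [0.3446 0.1384 0.009 ]
scene red [0.6186 0.2939 0.006 ]
scene mouth [ 0.587  -0.0296  0.097 ]
scene low [ 0.5882 -0.0535  0.025 ]
scene nest [ 0.5835 -0.0377  0.    ]
blue [349.1 239.4] 549 rect [ 422.1 -299.9] [ 54.7 116.3] 6.8
yellow [261.1 255.1] 549 rect [402.5 -22.8] [ 54.7 114. ] 33.7
yellow [162.9 260.6] 580 rect [417.3 280. ] [ 54.6 116.8] 0.0
yellow [212.6 279.7] 574 rect [344. 132.] [ 54.  115.5] 14.0
red0 [156.6 197.6] 438 rect [619.  291.8] [114.6  51.8] 77.7
```

View pics/top0c.png

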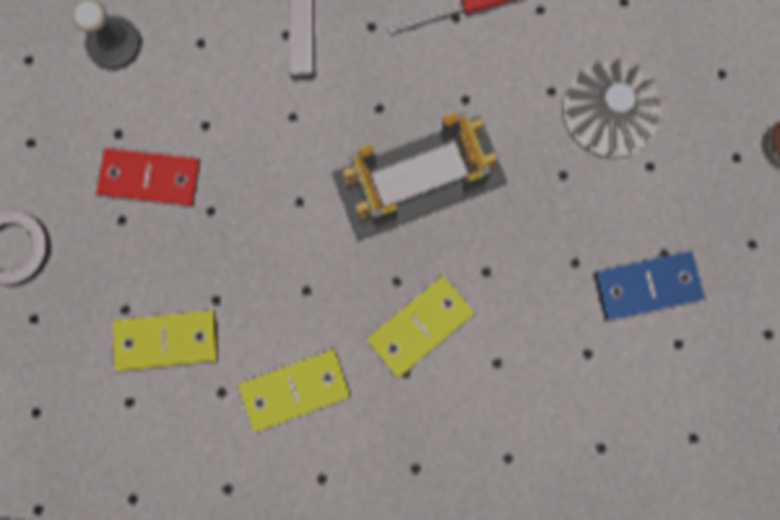

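```bash
cat >> h.py <<'E'
def qj(phi): return down(phi+np.pi/2)   # jaw axis at angle phi
E
python3 - <<'E'
from bench import *
from h import *
W=camera_params("wrist"); T=W["camera_from_world"]; c=-T[:3,:3].T@T[:3,3]
Rt=R.from_quat(read_tcp_rot()).as_matrix(); print("cam in tool",(Rt.T@(c-read_eef_pos())).round(4)); print((T[:3,:3]@Rt).round(3))
for n,x,y,a in [("nest",.588,-.04,17),("blue",.424,-.302,6.8),("yel",.416,.279,0),("red",.619,.292,-12.3)]:
  for k in (0,180):
    for z in (.25,.022):
      q=inverse_kinematics([x,y,z],qj(np.radians(a+k))); print(n,a+k,z,None if q is None else np.round(q,2))
print(read_time_s())
E
```

```text
cam in tool [ 0.0655 -0.0008 -0.1234]
[[ 0.001  1.     0.001]
 [-0.966  0.001 -0.26 ]
 [-0.26  -0.001  0.966]]
nest 17 0.25 [-0.68  0.35  0.83  1.78 -0.28  1.14  0.54]
nest 17 0.022 [-0.45  0.64  0.55  1.9  -0.48  0.74  0.68]
nest 197 0.25 [-0.98  0.67  1.38  1.79 -0.69  1.28 -2.26]
nest 197 0.022 [-0.92  1.24  1.36  1.92 -1.32  1.27 -1.91]
blue 6.8 0.25 [-0.29  0.18  0.93  1.94 -0.17  1.1   0.82]
blue 6.8 0.022 [ 0.03  0.55  0.6   2.07 -0.5   0.67  1.09]
blue 186.8 0.25 [-0.6   0.43  1.41  1.95 -0.46  1.16 -2.04]
blue 186.8 0.022 [-0.45  1.17  1.36  2.09 -1.31  1.2  -1.48]
yel 0 0.25 [-1.09  0.1   0.45  1.97 -0.05  1.09 -0.63]
yel 0 0.022 [-1.02  0.47  0.4   2.11 -0.31  0.61 -0.4 ]
yel 180 0.25 [-0.74  0.1   0.07  1.95 -0.01  1.09  2.48]
yel 180 0.022 [-0.6   0.45 -0.08  2.09  0.06  0.61  2.41]
red -12.3 0.25 [-0.9   0.49  0.55  1.53 -0.27  1.2  -0.52]
red -12.3 0.022 [-0.85  0.76  0.48  1.65 -0.44  0.84 -0.4 ]
red 167.7 0.25 [-0.55  0.45  0.06  1.51 -0.03  1.19  2.45]
red 167.7 0.022 [-0.46  0.7  -0.06  1.63  0.05  0.81  2.39]
2.25
```

Run:
```python
from bench import *
from h import *
move_ptp([.588,-.04,.25],qj(np.radians(17))); print(read_time_s(),read_eef_pos(),read_ft_force())
W=camera_params("wrist"); im=read_camera("wrist"); cv2.imwrite("pics/w_nest.png",im[:,:,::-1]); np.save("w_nest.npy",W)
for n in ["nest_mouth","nest_low","nest"]:
  print(n,[(np.round(d["at"],1).tolist(),round(d["confidence"],2)) for d in tip_of("wrist",n)[:3]])
print(read_time_s())
```

```text
4.9583 [ 0.58823394 -0.03823635  0.24980633] [-0.54010917 -0.35121311  0.30560474]
nest_mouth [([251.3, 187.7], 0.74)]
nest_low [([253.7, 174.2], 0.6)]
nest [([253.4, 167.0], 0.91)]
5.1583
```

View pics/w_nest.png

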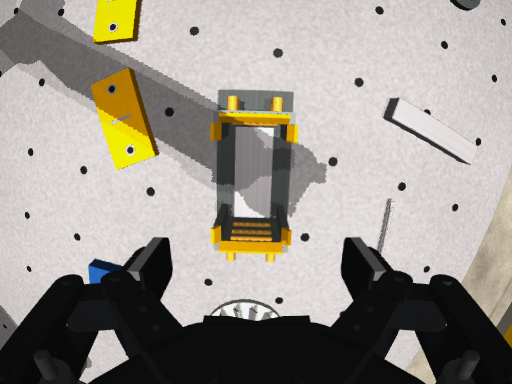

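```bash
cat > nestfit.py <<'E'
from h import *
W=np.load("w_nest.npy",allow_pickle=True).item()
for n,px,z in [("m",(251.3,187.7),.097),("l",(253.7,174.2),.025),("n",(253.4,167.),0)]: print(n,on_z(W,px,z,True).round(4))
# base top corners
print([on_z(W,p,.008,True).round(4).tolist() for p in [(219,90),(294,92)]])
im=cv2.imread("pics/w_nest.png")
import sys
x,y,a=map(float,sys.argv[1:4]); a=np.radians(a)
def loc(P): P=np.array(P,float); c,s=np.cos(a),np.sin(a); return np.c_[x+c*P[:,0]-s*P[:,1],y+s*P[:,0]+c*P[:,1],P[:,2]]
def rect(hx,hy,z): return [(-hx,-hy,z),(hx,-hy,z),(hx,hy,z),(-hx,hy,z)]
s=4; x0,y0=195,75
big=cv2.resize(im[y0:y0+195-0,x0:x0+120],None,fx=s,fy=s,interpolation=cv2.INTER_CUBIC)
big=cv2.resize(im[75:270,195:315],None,fx=3,fy=3,interpolation=cv2.INTER_CUBIC); s=3
for Q,col in [(rect(.046,.1,.008),(255,0,0)),(rect(.0375,.067,.097),(0,255,0)),(rect(.0315,.061,.087),(0,0,255)),(rect(.022,.055,.028),(255,0,255))]:
    p=proj(W,loc(Q),True); q=((p-[x0,y0]+.5)*s-.5).astype(int)
    cv2.polylines(big,[q.reshape(-1,1,2)],True,col,1)
cv2.imwrite("pics/"+sys.argv[4],np.hstack([cv2.resize(im[75:270,195:315],None,fx=3,fy=3,interpolation=cv2.INTER_CUBIC),big]))
E
python3 nestfit.py .588 -.038 17 nf1.png
```

```text
m [ 0.5842 -0.0428  0.097 ]
l [ 0.5861 -0.0434  0.025 ]
n [ 0.5843 -0.0394  0.    ]
[[0.5157, 0.0413, 0.008], [0.6035, 0.0659, 0.008]]
```

View pics/nf1.png

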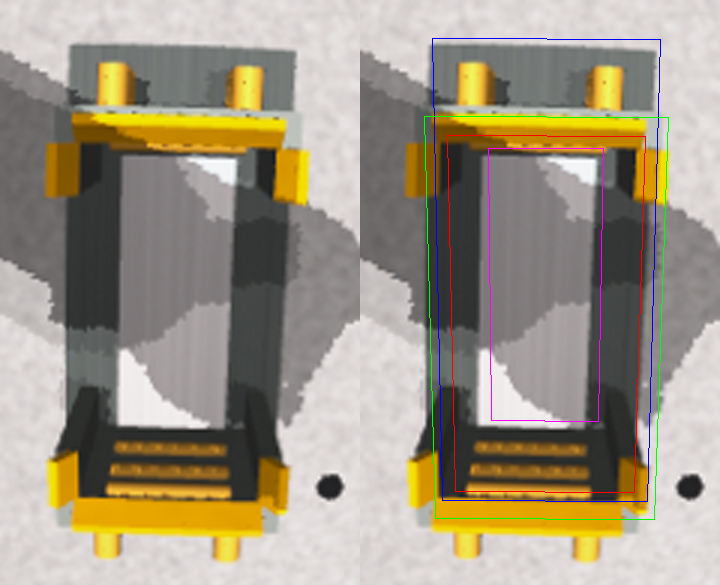

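```bash
python3 - <<'E'
from h import *
from scipy.optimize import least_squares
W=np.load("w_nest.npy",allow_pickle=True).item()
obs=[((-.022,.055,None),(120.5,153)),((.022,.055,None),(238,157)),((-.022,-.055,None),(117,428)),((.022,-.055,None),(228.5,429)),
((-.046,.1,.008),(70,45)),((.046,.1,.008),(295.5,53)),((0,-.061,.087),(0,498.5))]
def f(p,full=False):
    x,y,a,zf=p; r=[]
    c,s=np.cos(a),np.sin(a)
    for (X,Y,Z),(u,v) in obs:
        Z=zf if Z is None else Z
        q=proj(W,[x+c*X-s*Y,y+s*X+c*Y,Z],True)[0]; o=np.array([195+(u+.5)/3-.5,75+(v+.5)/3-.5])
        d=q-o
        if u==0: d=np.array([0,d[1]])
        r+=list(d)
    return np.array(r)
s=least_squares(f,[.588,-.038,.3,.03],loss="soft_l1"); print(s.x, np.degrees(s.x[2])); print(f(s.x).reshape(-1,2).round(2))
np.save("nest.npy",s.x)
E
set -- $(python3 -c "
import numpy as np;a=np.load('nest.npy');print(a[0],a[1],np.degrees(a[2]))"); python3 nestfit.py $1 $2 $3 nf2.png
```

```text
[ 0.5851367  -0.04178777  0.27320207  0.02997917] 15.653325363068864
[[ 0.47  0.55]
 [-0.36  0.2 ]
 [ 0.57 -0.16]
 [-0.72  0.45]
 [-0.27 -0.65]
 [ 0.28 -1.38]
 [ 0.    0.36]]
m [ 0.5842 -0.0428  0.097 ]
l [ 0.5861 -0.0434  0.025 ]
n [ 0.5843 -0.0394  0.    ]
[[0.5157, 0.0413, 0.008], [0.6035, 0.0659, 0.008]]
```

View pics/nf2.png

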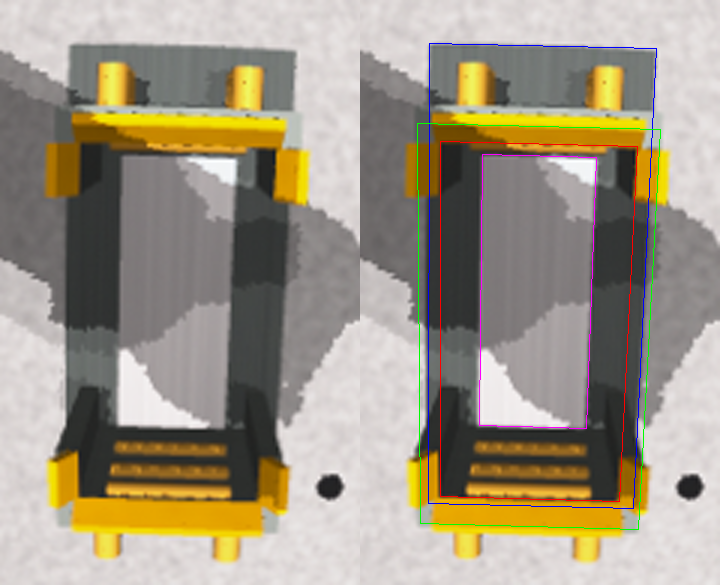

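```bash
cat > pl.py <<'E'
from h import *
from scipy.optimize import least_squares
COL={"blue":([(100,110,40)],[(130,255,255)]),"yellow":([(22,130,90)],[(36,255,255)]),"red":([(0,150,60),(170,150,60)],[(8,255,255),(180,255,255)])}
TH={"blue":.024,"yellow":.018,"red":.012}
def mask(im,col):
    hsv=cv2.cvtColor(np.ascontiguousarray(im),cv2.COLOR_RGB2HSV); m=0
    for lo,hi in zip(*COL[col]): m=m|cv2.inRange(hsv,lo,hi)
    return m
def fit(W,im,col,x,y,phi,tag,z=None):
    """fit visible-silhouette of plate: project the box, compare convex hull to colour blob"""
    z0=0 if z is None else z; t=TH[col]; m=mask(im,col)
    m=cv2.morphologyEx(m,cv2.MORPH_CLOSE,np.ones((7,7)))
    k,l,st,ce=cv2.connectedComponentsWithStats(m)
    g=proj(W,[x,y,z0+t],True)[0]
    i=min([i for i in range(1,k) if st[i,4]>400],key=lambda i:np.linalg.norm(ce[i]-g))
    b=(l==i).astype(np.uint8); cs,_=cv2.findContours(b,cv2.RETR_EXTERNAL,cv2.CHAIN_APPROX_NONE)
    C=max(cs,key=len).reshape(-1,2).astype(float)
    # resample, contour lies on inner pixels -> expand handled by half-pixel offset
    def hull(p):
        c,s=np.cos(p[2]),np.sin(p[2]); P=[]
        pts=[(-.03,-.06),(.03,-.06),(.03,.06),(-.03,.06)]; E=[]
        for a,bb in zip(pts,pts[1:]+pts[:1]):
            for u in np.linspace(0,1,12): E.append((a[0]+(bb[0]-a[0])*u,a[1]+(bb[1]-a[1])*u))
        for zz in (z0,z0+t):
            for (X,Y) in E: P.append((p[0]+c*X-s*Y,p[1]+s*X+c*Y,zz))
        return cv2.convexHull(proj(W,P,True).astype(np.float32))
    def r(p):
        h=hull(p); return np.array([cv2.pointPolygonTest(h,tuple(map(float,q)),True)-.5 for q in C])
    s=least_squares(r,[x,y,phi],loss="soft_l1",f_scale=.7,diff_step=1e-4,x_scale=[.01,.01,.1])
    big=im[:,:,::-1].copy(); big=cv2.resize(big,None,fx=3,fy=3,interpolation=cv2.INTER_CUBIC)
    cv2.polylines(big,[((hull(s.x)+.5)*3-.5).astype(int)],True,(255,0,255),1)
    cx,cy=(C.mean(0)*3).astype(int); x0,y0=max(cx-300,0),max(cy-250,0)
    cv2.imwrite(f"pics/{tag}.png",big[y0:y0+500,x0:x0+600])
    print(tag,"fit",s.x.round(4),"deg",np.degrees(s.x[2]).round(2),"rms",np.sqrt(np.mean(r(s.x)**2)).round(2),"cent",C.mean(0).round(0),len(C))
    return s.x
E
python3 - <<'E'
from bench import *
from pl import *
move_ptp([.424,-.302,.25],qj(np.radians(7))); print(read_time_s(),read_eef_pos())
W=camera_params("wrist"); im=read_camera("wrist"); cv2.imwrite("pics/w_blue.png",im[:,:,::-1]); np.save("w_blue.npy",W)
p=fit(W,im,"blue",.424,-.302,np.radians(7),"fit_blue"); np.save("blue.npy",p)
print(read_ft_force(),read_time_s())
E
```

```text
6.3417 [ 0.42581161 -0.30025613  0.24996066]
fit_blue fit [ 0.4222 -0.3032  0.1078] deg 6.18 rms 0.49 cent [253. 170.] 286
[ 0.46082775 -0.13079169 -0.373907  ] 6.3917
```

View pics/fit_blue.png

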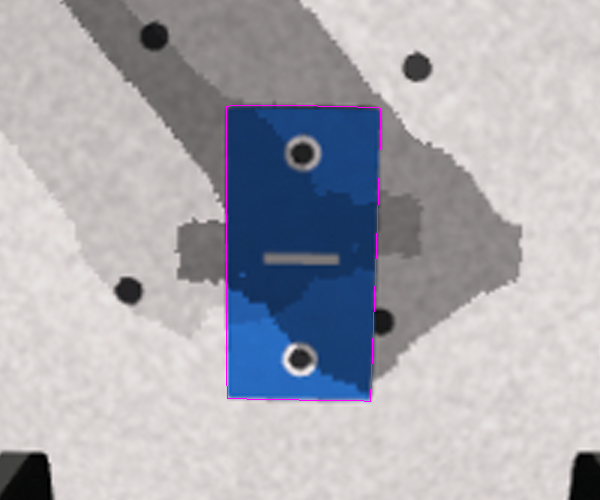

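Run:
```python
from bench import *
from pl import *
p=np.load("blue.npy"); q=qj(p[2])
print(read_eef_pos())
move_ptp([p[0],p[1],.07],q); print(read_time_s(),read_eef_pos())
movel([p[0],p[1],.024],q,speed=.12); pause(.1); print(read_time_s(),read_eef_pos(),read_ft_force())
move_gripper(.03,80); print(read_time_s(),read_finger_gap(),read_ft_force(),read_ft_torque(),read_eef_pos())
movel([p[0],p[1],.05],q,speed=.1); pause(.1);print(read_time_s(),read_finger_gap(),read_ft_force(),read_ft_torque(),read_eef_pos())
W=camera_params("wrist"); im=read_camera("wrist"); cv2.imwrite("pics/w_blue2.png",im[:,:,::-1]);np.save("w_blue2.npy",W)
```

```text
[ 0.42603926 -0.30002348  0.24993547]
7.1417 [ 0.42363525 -0.30346103  0.07071937]
7.775 [ 0.42321892 -0.30385972  0.02517786] [-0.08264982 -0.43646036 -1.34175191]
8.1417 0.057792913985999554 [-1.09618182  1.66896652  7.38103899] [0.20378024 0.4419549  0.02992738] [ 0.42270967 -0.30369173  0.02527424]
8.65 0.05795810599221668 [-0.12536539  0.65667259 -5.7319713 ] [0.00517753 0.00993324 0.02296946] [ 0.42164198 -0.30238864  0.04929036]
```

View pics/w_blue2.png

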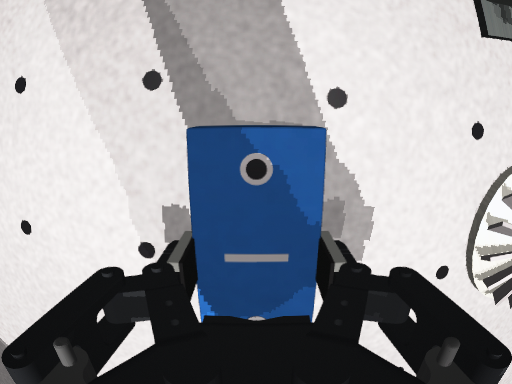

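```bash
cat > ins.py <<'E'
from bench import *
from pl import *
N=np.load("nest.npy"); QN=qj(N[2]); EX=np.array([np.cos(N[2]),np.sin(N[2]),0]); EY=np.array([-np.sin(N[2]),np.cos(N[2]),0])
def loc():
    d=np.array(read_eef_pos())-[N[0],N[1],0]; return np.array([d@EX,d@EY,d[2]])*1000
def fl():
    f=np.array(read_ft_force()); return np.array([f@EX,f@EY,f[2]])
def world(l): l=np.asarray(l)/1000.; return np.array([N[0],N[1],0])+EX*l[0]+EY*l[1]+[0,0,l[2]]
def yaw():
    m=R.from_quat(read_tcp_rot()).as_matrix(); return np.degrees(np.arctan2(m[1,1],m[0,1])-N[2])
def rep(t=""): print(t,"t",round(read_time_s(),2),"loc mm",loc().round(2),"F",fl().round(1),"T",np.round(read_ft_torque(),2),"gap",round(read_finger_gap()*1000,1))
E
python3 - <<'E'
from ins import *
p=np.load("blue.npy"); 
e=read_eef_pos(); movel([e[0],e[1],.15],speed=.3)
move_ptp(world([0,0,150]),QN); rep(); pause(.15); rep(); print(yaw(), R.from_quat(read_tcp_rot()).as_matrix().round(4)[:,2])
W=camera_params("wrist"); im=read_camera("wrist"); cv2.imwrite("pics/w_over1.png",im[:,:,::-1]);np.save("w_over1.npy",W)
E
```

```text
t 10.36 loc mm [ -2.31  -2.89 149.61] F [-0.2 -0.2 -4.3] T [-0.11  0.01  0.  ] gap 58.2
 t 10.51 loc mm [ -1.84  -2.99 150.2 ] F [-1.  -0.3 -4.6] T [-0.03 -0.07  0.03] gap 58.1
-0.30982063418980227 [-1.e-04 -1.e-03 -1.e+00]
```

View pics/w_over1.png

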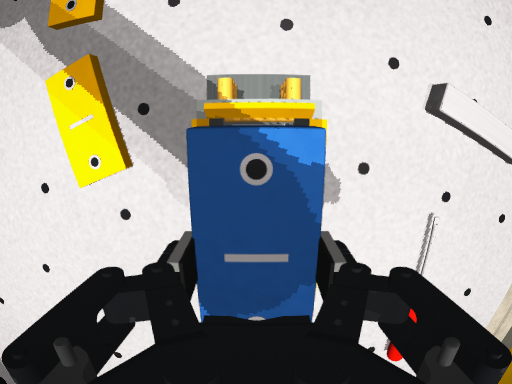

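```bash
cat >> ins.py <<'E'
def qyaw(b): return qj(N[2]+np.radians(b))
def align(z,bias,yb,n=2,tx=0,ty=0):
    for _ in range(n):
        movel(world([tx+bias[0],ty+bias[1],z+bias[2]]),qyaw(yb),speed=.05); pause(.12)
        l=loc(); y=yaw(); print(" align",l.round(2),round(y,2),fl().round(1),round(read_time_s(),2))
        bias=bias-(l-np.array([tx,ty,z])); yb=yb-y
    return bias,yb
def descend(zfrom,zto,bias,yb,step=2.,speed=.04,fmax=30,w=4.5,lat=15,tx=0,ty=0,verbose=True,stuck=None):
    """command z from zfrom to zto mm; returns (cmd z, reason)"""
    z=zfrom; log=[]
    while z>zto:
        z-=step
        movel(world([tx+bias[0],ty+bias[1],z+bias[2]]),qyaw(yb),speed=speed)
        f=fl(); l=loc(); log.append((round(z,1),l.round(1).tolist(),f.round(1).tolist(),round(read_time_s(),2)))
        if f[2]+w>fmax or np.hypot(f[0],f[1])>lat: break
    if verbose:
        for r in log: print(r)
    return z,f,l
E
python3 - <<'E'
from ins import *
b,y=align(140,np.array([1.84,2.99,0]),.31,2)
np.save("bias.npy",[*b,y]); print(b,y)
z,f,l=descend(140,118,b,y,step=11,speed=.08)
z,f,l=descend(z,106,b,y,step=3)
np.save("z.npy",z); rep()
E
```

```text
align [  1.87   3.01 139.92] 0.32 [ 0.2  0.5 -6. ] 11.03
 align [-4.000e-02 -1.800e-01  1.402e+02] -0.03 [ 0.4 -0.3 -4.8] 11.4
[ 0.01051635  0.15147497 -0.12375118] 0.018482975376987766
(129, [-0.8, 0.8, 127.7], [-0.3, 0.4, -5.2], 11.69)
(118, [-0.7, 0.5, 116.9], [-0.3, -0.1, -5.4], 11.97)
(115, [-0.0, 0.2, 114.8], [0.6, -1.1, -6.2], 12.22)
(112, [-0.1, 0.3, 111.7], [0.9, -0.0, -5.0], 12.47)
(109, [0.2, -0.1, 108.9], [0.5, -0.2, -5.0], 12.72)
(106, [0.7, -0.3, 106.6], [-0.6, 0.2, -0.4], 12.97)
 t 12.97 loc mm [  0.73  -0.26 106.56] F [-0.6  0.2 -0.4] T [ 0.   -0.   -0.08] gap 58.0
```

Run:
```python
from ins import *
B=np.load("bias.npy"); b,y=B[:3],B[3]; z=float(np.load("z.npy"))
z,f,l=descend(z,62,b,y,step=2,fmax=30,speed=.05)
np.save("z.npy",z); rep()
```

```text
(104.0, [0.6, 0.2, 103.8], [1.6, -0.6, -2.4], 13.22)
(102.0, [0.1, 0.3, 101.3], [2.2, -1.5, -5.7], 13.47)
(100.0, [-0.2, 0.3, 99.4], [2.1, -0.8, -7.0], 13.72)
(98.0, [-0.4, 0.3, 97.5], [1.4, -0.9, -6.2], 13.97)
(96.0, [-0.4, 0.3, 95.6], [0.3, -1.0, -5.3], 14.22)
(94.0, [-0.3, 0.2, 93.6], [-0.2, -0.5, -5.4], 14.47)
(92.0, [-0.2, 0.2, 91.6], [-0.1, -0.9, -4.5], 14.72)
(90.0, [0.1, -0.1, 90.1], [-1.1, -1.2, -3.2], 14.97)
(88.0, [0.4, -0.3, 88.9], [-3.0, -0.2, 4.3], 15.22)
(86.0, [0.7, -0.0, 86.0], [0.5, -1.9, -0.1], 15.47)
(84.0, [0.6, 0.1, 83.5], [1.8, -1.5, -3.3], 15.72)
(82.0, [0.4, 0.3, 81.6], [1.9, -1.6, -3.8], 15.97)
(80.0, [0.1, 0.3, 79.6], [3.4, -1.7, -3.3], 16.23)
(78.0, [-0.2, 0.1, 77.3], [2.7, -2.0, -7.2], 16.48)
(76.0, [-0.7, 0.3, 75.3], [1.1, -2.5, -6.6], 16.73)
(74.0, [-0.7, 0.3, 73.5], [-0.2, -1.2, -5.1], 16.98)
(72.0, [-0.6, 0.3, 71.5], [-0.1, -1.8, -5.0], 17.23)
(70.0, [-0.3, 0.3, 69.5], [-0.2, -1.3, -5.0], 17.48)
(68.0, [-0.1, 0.3, 67.6], [0.0, -1.8, -6.0], 17.73)
(66.0, [0.2, -0.0, 66.1], [-0.2, -1.6, -2.6], 17.98)
(64.0, [0.5, -0.2, 64.9], [-2.2, 0.0, 5.5], 18.23)
(62.0, [0.8, 0.1, 62.0], [0.5, -0.9, -0.0], 18.48)
 t 18.48 loc mm [7.700e-01 5.000e-02 6.198e+01] F [ 0.5 -0.9 -0. ] T [-0.18 -0.16 -0.23] gap 58.0
```

Run:
```python
from ins import *
B=np.load("bias.npy"); b,y=B[:3],B[3]; z=float(np.load("z.npy"))
z,f,l=descend(z,42,b,y,step=2,fmax=20,speed=.05)
np.save("z.npy",z); pause(.1); rep()
```

```text
(60.0, [0.5, 0.1, 59.2], [2.7, -2.8, -5.9], 18.73)
(58.0, [-0.0, 0.3, 57.3], [2.8, -2.0, -7.6], 18.98)
(56.0, [-0.2, 0.3, 55.6], [1.7, -2.4, -6.9], 19.23)
(54.0, [-0.4, 0.3, 53.7], [2.0, -1.9, -5.0], 19.48)
(52.0, [-0.3, 0.2, 51.8], [0.0, -1.4, -3.3], 19.73)
(50.0, [-0.3, 0.2, 51.7], [-4.6, 2.2, 9.1], 19.98)
(48.0, [-0.2, 0.2, 51.6], [-8.7, 3.7, 22.0], 20.23)
 t 20.32 loc mm [-0.25  0.22 51.61] F [-8.3  3.2 21.4] T [ 0.29  1.77 -0.11] gap 58.0
```

Run:
```python
from ins import *
B=np.load("bias.npy"); b,y=B[:3],B[3]; z=float(np.load("z.npy"))
movel(world([b[0],b[1],47.5]),qyaw(y),speed=.05); pause(.25); rep()
movel(world([b[0],b[1],51.5]),qyaw(y),speed=.05); rep()
move_gripper(.080,80); rep("open"); 
movel(world([b[0],b[1],110]),qyaw(y),speed=.25)
move_ptp(world([0,0,250]),QN); rep()
W=camera_params("wrist"); im=read_camera("wrist"); cv2.imwrite("pics/w_in1.png",im[:,:,::-1]);np.save("w_in1.npy",W)
p=fit(W,im,"blue",N[0],N[1],N[2],"fit_in1",z=.0263)
d=p[:2]-N[:2]; print("blue in nest mm",d@EX[:2]*1000,d@EY[:2]*1000,np.degrees(p[2]-N[2]))
```

```text
t 20.82 loc mm [-0.25  0.21 51.59] F [-9.6  4.8 24.4] T [ 0.37  1.93 -0.07] gap 57.9
 t 21.07 loc mm [-0.14  0.25 51.7 ] F [-2.2  0.5  3. ] T [-0.09  0.39 -0.11] gap 57.9
open t 21.43 loc mm [ 0.43  0.37 51.41] F [-0.1  0.2  1.2] T [-0.01  0.08 -0.01] gap 79.7
 t 22.43 loc mm [ -0.42   0.6  249.4 ] F [ 0.   0.1 -0. ] T [0.03 0.02 0.04] gap 80.1
fit_in1 fit [ 0.5847 -0.0431  0.2693] deg 15.43 rms 0.96 cent [257. 173.] 312
blue in nest mm -0.7362824654231849 -1.147691841940095 -0.2225780756005018
```

View pics/fit_in1.png

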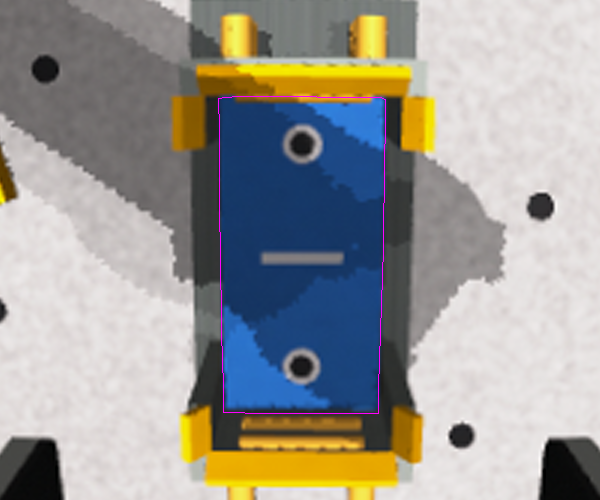

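Run:
```python
from ins import *
move_ptp([.417,.280,.25],qj(np.radians(1))); pause(.1); print(read_time_s(),read_eef_pos())
W=camera_params("wrist"); im=read_camera("wrist"); cv2.imwrite("pics/w_yel.png",im[:,:,::-1]); np.save("w_yel.npy",W)
p=fit(W,im,"yellow",.417,.28,np.radians(1),"fit_yel"); np.save("yellow.npy",p)
print(read_time_s())
```

```text
23.9333 [0.41809484 0.27854572 0.25006497]
fit_yel fit [0.4195 0.2788 0.0456] deg 2.61 rms 8.35 cent [254. 134.] 195
23.9833
```

View pics/fit_yel.png

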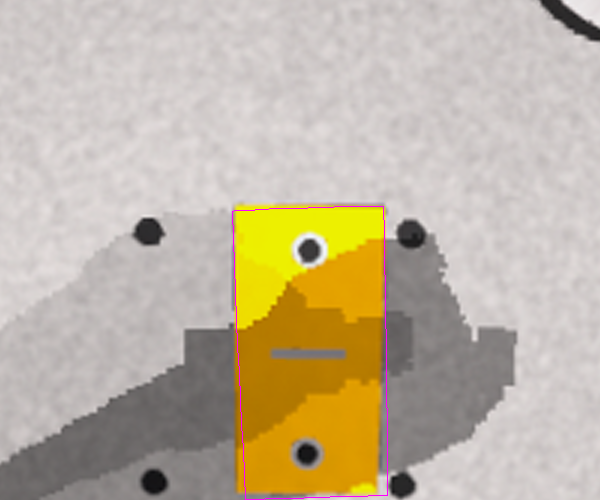

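```bash
sed -i 's/(22,130,90)/(14,130,60)/' pl.py
python3 - <<'E'
from pl import *
W=np.load("w_yel.npy",allow_pickle=True).item(); im=np.ascontiguousarray(cv2.imread("pics/w_yel.png")[:,:,::-1])
p=fit(W,im,"yellow",.417,.28,np.radians(1),"fit_yel2"); np.save("yellow.npy",p)
E
```

```text
fit_yel2 fit [0.4178 0.2802 0.0013] deg 0.07 rms 0.28 cent [256. 166.] 284
```

View pics/fit_yel2.png

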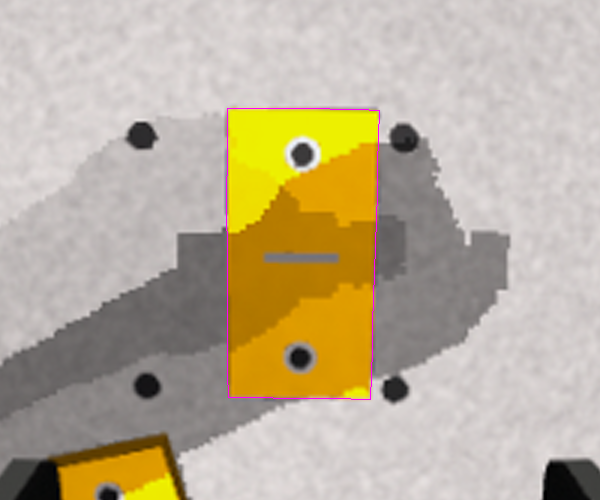

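Run:
```python
from ins import *
p=np.load("yellow.npy"); q=qj(p[2])
move_ptp([p[0],p[1],.07],q)
movel([p[0],p[1],.024],q,speed=.12); pause(.1); print(read_time_s(),read_eef_pos(),read_ft_force())
move_gripper(.03,80); eg=np.array(read_eef_pos()); print(read_time_s(),read_finger_gap(),read_ft_force(),eg)
np.save("yg.npy",eg)
movel([p[0],p[1],.15],q,speed=.25); print(read_finger_gap(),read_ft_force())
move_ptp(world([0,0,140]),QN); rep()
b,y=align(135,np.zeros(3),0.,1)
W=camera_params("wrist"); im=read_camera("wrist"); cv2.imwrite("pics/w_over2.png",im[:,:,::-1])
```

```text
25.3667 [0.41879979 0.28095755 0.02522867] [-1.04709437 -0.3498354  -0.26007728]
25.7083 0.057267564439973884 [-3.13637729 -0.90819298  9.99531265] [0.41828203 0.28071202 0.02550761]
0.057353259160577014 [-0.4472855  -0.58455591 -3.30125928]
 t 27.72 loc mm [  0.15   2.22 138.9 ] F [ 0.   0.4 -3. ] T [ 0.03  0.04 -0.02] gap 57.6
 align [  0.25   0.91 134.95] 0.08 [ 0.1  0.1 -3.2] 28.08
```

View pics/w_over2.png

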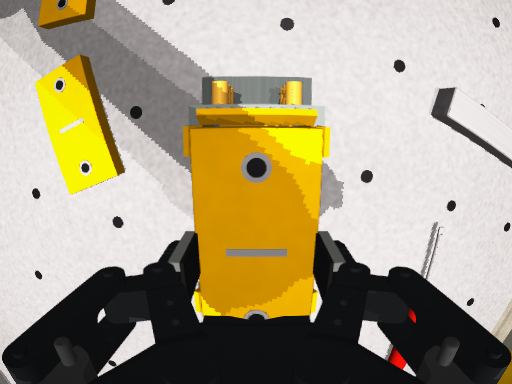

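Run:
```python
from ins import *
b=np.array([0,0,0.]);y=0.
z,f,l=descend(135,115,b,y,step=20,speed=.08,w=3.4)
z,f,l=descend(z,80,b,y,step=3,speed=.05,fmax=30,w=3.4)
if np.hypot(f[0],f[1])<15 and f[2]<26 and z<=80: z,f,l=descend(z,66,b,y,step=2,speed=.05,fmax=20,w=3.4)
np.save("z.npy",z); rep()
```

```text
(115, [-0.7, 0.2, 114.0], [0.1, 0.3, -2.7], 28.53)
(112, [-0.2, -0.0, 111.9], [-0.0, 0.7, -3.3], 28.78)
(109, [0.0, -0.1, 109.0], [-0.3, -0.9, -2.4], 29.03)
(106, [0.7, -0.5, 106.8], [-0.2, -0.6, 2.2], 29.28)
(103, [0.8, 0.2, 102.9], [1.6, 0.6, -1.6], 29.53)
(100, [0.2, 0.3, 99.4], [3.2, -0.6, -3.7], 29.78)
(97, [-0.2, 0.3, 96.4], [3.4, -0.1, -4.6], 30.03)
(94, [-0.4, 0.2, 93.5], [1.4, 0.0, -4.6], 30.28)
(91, [-0.4, -0.1, 90.7], [0.8, 0.3, -2.9], 30.53)
(88, [0.1, -0.5, 88.8], [-1.7, 0.0, 4.6], 30.78)
(85, [0.4, 0.1, 85.0], [1.5, 0.4, -1.0], 31.03)
(82, [0.1, 0.3, 81.3], [2.5, -0.3, -5.0], 31.28)
(79, [-0.2, 0.3, 78.4], [1.8, -1.1, -4.8], 31.53)
(77, [-0.3, 0.2, 76.7], [1.3, -0.6, -3.5], 31.78)
(75, [-0.2, -0.1, 76.0], [-2.4, 0.8, 5.8], 32.03)
(73, [-0.1, -0.1, 75.9], [-6.0, 5.0, 17.4], 32.28)
 t 32.28 loc mm [-0.11 -0.09 75.91] F [-6.   5.  17.4] T [ 0.48  1.43 -0.03] gap 57.7
```

Run:
```python
from ins import *
movel(world([0,0,71.9]),qyaw(0),speed=.05); rep(); pause(.3); rep()
movel(world([0,0,75.7]),qyaw(0),speed=.05); rep()
move_gripper(.080,80); rep("open")
movel(world([0,0,125]),qyaw(0),speed=.25)
W=camera_params("wrist"); im=read_camera("wrist"); cv2.imwrite("pics/w_in2.png",im[:,:,::-1]);np.save("w_in2.npy",W)
np.save("red0.npy",[.619,.292,np.radians(-12.3)])
move_ptp([.619,.292,.25],qj(np.radians(-12.3))); pause(.1); print(read_time_s(),read_eef_pos())
W=camera_params("wrist"); im=read_camera("wrist"); cv2.imwrite("pics/w_red.png",im[:,:,::-1]); np.save("w_red.npy",W)
p=fit(W,im,"red",.619,.292,np.radians(-12.3),"fit_red"); np.save("red.npy",p)
```

```text
t 32.53 loc mm [-0.12 -0.09 75.86] F [-9.3  4.3 23.7] T [ 0.6   1.95 -0.03] gap 57.1
 t 32.83 loc mm [-0.11 -0.09 75.85] F [-7.9  5.9 23.5] T [ 0.65  1.95 -0.  ] gap 57.5
 t 33.08 loc mm [-0.1  -0.25 76.01] F [-1.6  0.7  5.3] T [ 0.05  0.36 -0.11] gap 57.2
open t 33.44 loc mm [3.00e-02 0.00e+00 7.54e+01] F [ 0.3  0.5 -0.1] T [ 0.02 -0.06 -0.05] gap 80.2
35.2833 [0.61922882 0.28902753 0.24946942]
fit_red fit [ 0.6202  0.2924 -0.2165] deg -12.41 rms 0.47 cent [256. 164.] 280
```

View pics/w_in2.png

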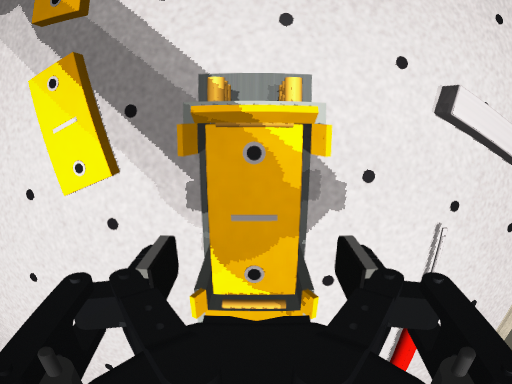

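View pics/fit_red.png

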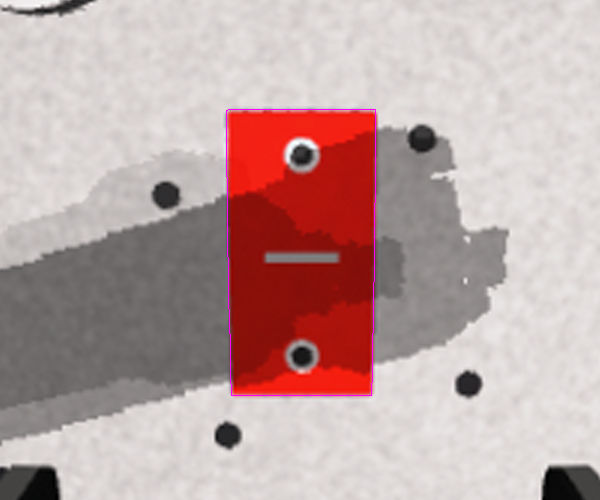

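Run:
```python
from ins import *
p=np.load("red.npy"); q=qj(p[2])
move_ptp([p[0],p[1],.07],q)
movel([p[0],p[1],.024],q,speed=.12); pause(.1); print(read_time_s(),read_eef_pos(),read_ft_force())
move_gripper(.03,80); eg=np.array(read_eef_pos()); print(read_time_s(),read_finger_gap(),read_ft_force(),eg)
movel([p[0],p[1],.15],q,speed=.25); print(read_finger_gap(),read_ft_force())
move_ptp(world([0,0,140]),QN); rep()
b,y=align(135,np.zeros(3),0.,1)
W=camera_params("wrist"); im=read_camera("wrist"); cv2.imwrite("pics/w_over3.png",im[:,:,::-1])
```

```text
36.7167 [0.62065093 0.29232051 0.0243554 ] [ 0.87170723  0.03123833 -1.19523362]
37.1417 0.05372774983213489 [-3.01496949 -1.07981215  6.60320636] [0.62086546 0.29258322 0.02625523]
0.05344375625093474 [ 1.14294427  0.01661972 -3.3899667 ]
 t 39.06 loc mm [  0.77   1.81 139.21] F [ 0.1  0.  -1.9] T [ 0.04 -0.04 -0.01] gap 53.1
 align [  0.37   0.59 134.87] 0.07 [-0.7 -0.2 -2.4] 39.42
```

View pics/w_over3.png

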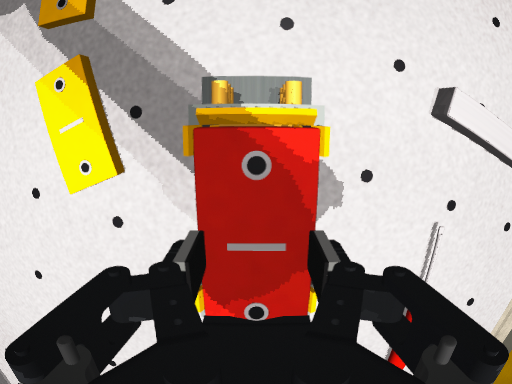

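Run:
```python
from ins import *
b=np.array([0,0,0.]);y=0.
z,f,l=descend(135,115,b,y,step=20,speed=.08,w=2.3)
z,f,l=descend(z,97,b,y,step=3,speed=.05,fmax=30,w=2.3)
if np.hypot(f[0],f[1])<15 and f[2]<26 and z<=97: z,f,l=descend(z,86,b,y,step=2,speed=.05,fmax=18,w=2.3)
np.save("z.npy",z); rep()
```

```text
(115, [-0.7, 0.2, 114.0], [-0.6, -0.5, -2.4], 39.88)
(112, [-0.1, -0.0, 111.9], [0.0, -0.6, -1.6], 40.12)
(109, [0.5, -0.4, 109.4], [0.1, -0.6, -1.1], 40.38)
(106, [0.7, -0.4, 106.6], [1.1, -0.4, 1.9], 40.62)
(103, [0.6, -0.1, 103.2], [0.7, 0.9, 3.2], 40.88)
(100, [0.9, -0.2, 101.3], [-1.0, 0.7, 9.1], 41.12)
(97, [0.7, -0.1, 97.0], [2.6, -0.7, 1.3], 41.38)
(95, [0.6, -0.1, 94.9], [1.7, -0.3, 0.5], 41.62)
(93, [0.6, -0.2, 94.7], [0.2, 0.8, 10.8], 41.88)
(91, [0.7, -0.2, 94.5], [-4.1, 2.6, 22.5], 42.12)
 t 42.12 loc mm [ 0.68 -0.22 94.54] F [-4.1  2.6 22.5] T [ 0.43  1.13 -0.1 ] gap 53.0
```

Run:
```python
from ins import *
pause(.3); rep()
movel(world([0,0,94.3]),qyaw(0),speed=.05); rep()
move_gripper(.080,80); rep("open")
movel(world([0,0,150]),qyaw(0),speed=.25); 
move_ptp(world([0,0,220]),QN); pause(.1)
W=camera_params("wrist"); im=read_camera("wrist"); cv2.imwrite("pics/w_in3.png",im[:,:,::-1]);np.save("w_in3.npy",W)
p=fit(W,im,"red",N[0],N[1],N[2],"fit_in3",z=.0683); d=p[:2]-N[:2]; print("red in nest mm",d@EX[:2]*1000,d@EY[:2]*1000,np.degrees(p[2]-N[2])); rep()
s=read_camera("scene"); cv2.imwrite("pics/s_in3.png",cv2.resize(s[150:270,190:310,::-1],None,fx=5,fy=5,interpolation=cv2.INTER_CUBIC))
```

```text
t 42.42 loc mm [ 0.69 -0.21 94.57] F [-3.7  4.  21.7] T [ 0.49  1.08 -0.07] gap 53.0
 t 42.67 loc mm [7.000e-02 1.900e-01 9.479e+01] F [-0.9  0.6  7.4] T [ 0.15 -0.04 -0.04] gap 52.9
open t 43.06 loc mm [-0.97  0.28 93.47] F [ 0.6  0.1 -0.2] T [-0.   -0.01 -0.02] gap 79.5
fit_in3 fit [ 0.5846 -0.0421  0.2719] deg 15.58 rms 0.28 cent [258. 185.] 379
red in nest mm -0.5631901269891167 -0.14807153146310803 -0.07602915941972078
 t 43.97 loc mm [ -1.32   1.02 218.  ] F [-0.2  0.2  0.8] T [ 0.01 -0.    0.06] gap 79.9
```

View pics/fit_in3.png

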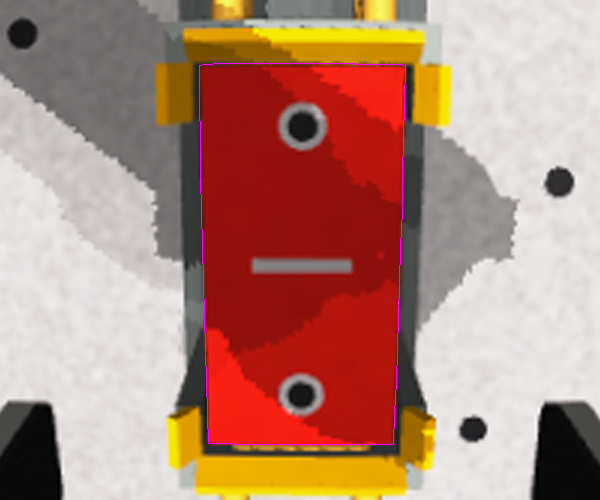

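View pics/s_in3.png

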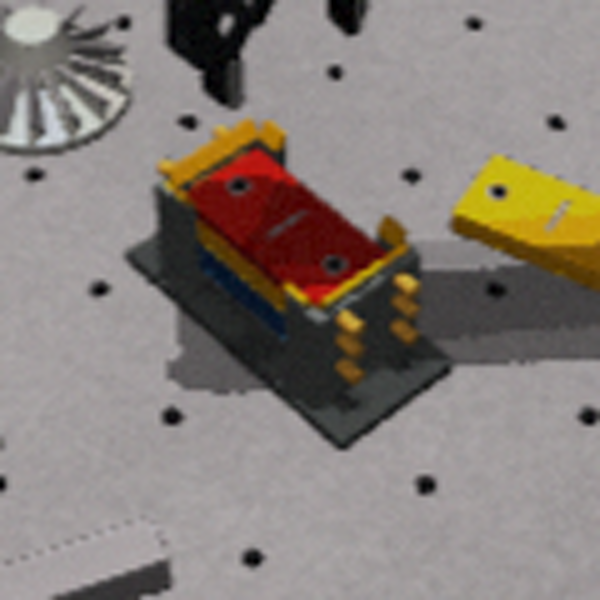

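Run:
```python
from ins import *
move_gripper(0.0,30); rep()
movel(world([0,0,118]),qyaw(0),speed=.2); pause(.1); rep()
z,f,l=descend(118,90,np.zeros(3),0.,step=2,speed=.05,fmax=16,w=0)
if f[2]<20: movel(world([0,0,z-.7]),qyaw(0),speed=.05)
pause(.35); rep("press")
e=loc(); movel(world([0,0,e[2]+.5]),qyaw(0),speed=.05)
movel(world([0,0,150]),qyaw(0),speed=.2); move_ptp(world([0,0,220]),QN); pause(.1)
W=camera_params("wrist"); im=read_camera("wrist"); cv2.imwrite("pics/w_in4.png",im[:,:,::-1])
p=fit(W,im,"red",N[0],N[1],N[2],"fit_in4",z=.0683); d=p[:2]-N[:2]; print("red in nest mm",d@EX[:2]*1000,d@EY[:2]*1000,np.degrees(p[2]-N[2])); rep()
t=read_camera("top"); cv2.imwrite("pics/t4.png",t[:,:,::-1])
```

```text
t 44.75 loc mm [6.0000e-02 1.0000e-02 2.2006e+02] F [-0.7 -0.3 -0.4] T [-0.01  0.02 -0.04] gap -0.1
 t 45.51 loc mm [  1.36  -0.88 119.81] F [0.9 0.2 0.2] T [-0.01 -0.01  0.01] gap 0.3
(116, [0.5, -0.1, 116.7], [0.6, -0.2, -0.9], 45.76)
(114, [-0.1, 0.1, 113.9], [0.4, 0.1, -0.8], 46.01)
(112, [-0.2, 0.1, 111.8], [0.0, 0.4, -1.1], 46.26)
(110, [-0.1, 0.1, 109.8], [-0.2, -0.5, -0.6], 46.51)
(108, [-0.1, 0.0, 107.8], [-0.6, -0.2, -0.5], 46.76)
(106, [-0.1, 0.1, 105.8], [-0.6, -0.5, -0.3], 47.01)
(104, [-0.1, 0.1, 103.8], [0.1, 0.6, -0.1], 47.26)
(102, [-0.1, 0.1, 101.8], [0.4, -0.3, -0.1], 47.51)
(100, [-0.0, 0.0, 99.9], [-0.5, -0.2, -0.7], 47.76)
(98, [0.1, -0.1, 99.6], [-2.8, 2.5, 9.8], 48.01)
(96, [0.2, -0.1, 99.5], [-7.4, 4.1, 21.2], 48.26)
press t 48.61 loc mm [ 0.18 -0.15 99.47] F [-7.5  4.1 21.1] T [0.5  1.72 0.05] gap 0.1
fit_in4 fit [ 0.5846 -0.0417  0.2719] deg 15.58 rms 6.84 cent [258. 186.] 401
red in nest mm -0.5184258997544665 0.19109188793758713 -0.0731988301969842
 t 49.79 loc mm [ -1.28   1.   217.95] F [-0.3  0.1 -0.1] T [ 0.04 -0.02  0.02] gap 0.3
```

View pics/fit_in4.png

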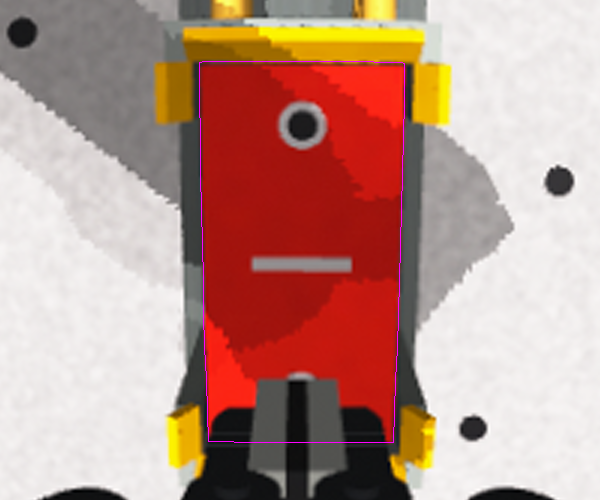

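View pics/t4.png

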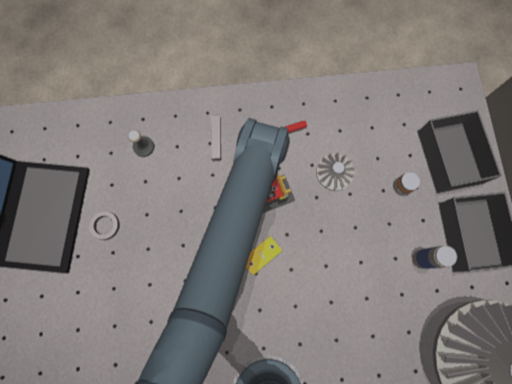

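```bash
python3 -c "
from bench import *
print(read_time_s(),read_ft_force()); print(sign_off())"
```

```text
49.8417 [-0.68170038 -0.5404867  -0.77840211]
the job is handed in; nothing more can be done
None
```

I built the riser: the blue, yellow and red spacers lie in that order in the grey nest, and I handed it in at 49.8 s. For the yellow I took the farthest left of the three candidates, at (163, 261) px in the top view.

| Spacer | Wrist force when pressed | How I knew it was down |
|---|---|---|
| Blue | 21–24 N | Three roller catches, then a hard stop; floor block about 1.3 mm above nest_low |
| Yellow | about 24 N | Two roller catches, then a stop 24.3 mm above the blue's |
| Red | about 22 N | Roller catch, then a hard stop; pressed again from above with shut fingers at 21 N |

- **Height check:** that last press touched the red's top at about 80.5 mm, against 80.3 mm expected for a flat stack.
- **Position check:** the last clear wrist picture fits the red flat, 0.6 mm off the nest axis and turned less than 0.1°.
- **At hand-in:** the gripper was clear above the stack and the wrist force read about zero.

**Checks that disagreed or fell short:**
- The first picture put the floor block about 5 mm above nest_low, but the felt 1.3 mm is the one to trust.
- The red held back about 5 mm longer at its rollers than the others before giving way, which is why I pressed it again.
- The picture after that last press fitted poorly (6.8 px error) because the shut fingers hid one end of the red. The position it gave was within 0.4 mm of the earlier one.
- In the final top view the bystanders in sight look unmoved. The arm hid most of the screwdriver, so I could not check all of it.

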